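# Reset the tilting bread stand to its lowest slope

### The arm

A 7-joint arm with a two-finger parallel gripper is mounted at the origin on the work surface. World frame = base frame: x ahead of the robot, y to its left, z up, the work surface at z = 0. Lengths are in m, angles in degrees, forces in N, time in s.
With the tool pointing down it reaches from about 0.425 to 0.875 m from the base axis. Payload 9.9 kg.
Tool frame: the origin (TCP) lies at the very end of the fingers, on their centre line; the grasp point (between the pads) lies 19 mm behind it (grip_point_offset is the distance from the TCP to the grasp point, in m); z points along the fingers, y is the line along which they close (so a half turn about z gives the same grasp; the last joint's range is limited). The gripper opens to 85 mm and grips with 20 to 120 N. Pads are 22 mm wide; open, the fingers measure 114 mm over their backs; the gripper's body (76 mm by 85 mm) begins 54 mm behind the grasp point. The pads swing forward as they close: fully open they stand 13 mm farther back than shut.
Start: joints at [-72.181, 32.985, 1.427, 82.34, -0.859, 64.687, -3.237], TCP at [0.26, 0.623, 0.231] pointing down, gripper open.
Joint ranges: [-157.87, 157.87], [-19.46, 123.44], [-87.15, 90], [11.01, 140.99], [-62.26, 242.26], [9.8, 113.94], [-161.44, 161.44]. Speed limits (degrees/s): [127.2, 127.2, 172.46, 172.46, 180, 180, 180].

### API

Orientations are given as a 3x3 rotation matrix whose columns are the frame's x, y, z axes.
In Python, from station import reach, line_to, set_joints, open_jaws, grab, sleep, inverse_kinematics, get_obs, snapshot, IKError, job_done, grip_point_offset gives the robot as it stands. Calls block until the motion is done:
- reach(position, orientation): joint-space move of the TCP to a pose.
- line_to(position, rate=0.15, orientation=None, contact_N=None): straight line of the TCP; orientation=None keeps the orientation; rate is the mean speed in m/s. With contact_N (N) it stops when the force on the tool has changed by that much, and returns True; else False.
- set_joints(angles): joint-space move.
- open_jaws() and grab(strength=None): open the fingers fully, or close them until they stop; strength is the grip in N (None keeps the last).
- sleep(seconds).
- inverse_kinematics(position, orientation): joint angles nearest the present ones, or None.
- get_obs(): the state.
- snapshot(name): name is "scene" or "top"; returns a dict with "img" (420x560x3 uint8, blue, green, red), "vertical_fov" (degrees; the focal length in pixels is half the picture's height over the tangent of half this angle, whatever the lens; pixels are square), "cx", "cy" (the principal point, pixels), "position" and "rotation" of the camera in the world. Camera axes: x right, y up, looking along -z (the intrinsics and any distortion apply to the point x, -y, -z); pixel columns grow to the right and rows downward; lengths in m; the calibration is good to about 2 mm. A picture is of the moment at which its call begins. There is no depth.
A pose or a line that the arm cannot do raises IKError and nothing moves.
- job_done(): hands the job in; it is judged then, once.
The state is a dict: "clock": time; "q": joint angles; "dq": joint speeds; "joint_efforts": joint torques, N m; "ee_pos": TCP position; "tool_rot": TCP orientation; "wrist_force": force on the tool from outside, world axes, zero at the start; "torque": the same for the moment, N m; "grip_width": finger opening in m; "gripper_force": force on a finger pad.
Only numpy, scipy, OpenCV 4.12 (cv2) and the standard library are available. Lean on these libraries where they do the work, as an engineer would, in place of code of your own. Each camera call takes 0.05 s, during which the arm holds its last target. There are 200 camera calls.

### The job

The bread board on the ratchet stand is propped too steeply. Raise it up through its notches and past the top so that the pawl trips off, let the board down by hand (do not drop it) until it lies flat, then raise it again just far enough to prop itself on the lowest notch and leave it resting there. Leave the things around the stand where they are.

Things in the scene. Friction and masses are not known exactly. Their poses are not given: they have to be found in the camera images.
- stand: fixed steel base plate 190 x 290 x 14 mm under the tilting board, reaching from 35 mm behind the hinge (+x) to 155 mm in front of it (-x); origin on the table straight under the middle of the hinge axis. Its y is the hinge axis; the board reaches from the hinge towards its -x, roughly to the robot's left. Below the board's last 70 mm at the free edge there is open space down to the table
- hinge (a point): the middle of the hinge axis, 125 mm above the table; the axis runs along the stand's y. A fixed rest bar, 160 mm long along y, its front face 135 mm in front of the hinge, carries the board when flat
- board_edge (a point): middle of the lower corner of the board's free edge, 210 mm from the hinge axis. The board is a wooden panel 220 mm wide along the hinge and 14 mm thick; its underside lies in the plane through the hinge axis and this point. It weighs about 0.5 kg: 2 to 4 N upward under the free edge raises it; the hinge is damped: let go when free, the board drops at about 1 rad/s
- pawl_pivot (a point): pivot of the steel pawl, 75 mm long, standing on the base at the board's +y side (112 to 140 mm from the middle) by the toothed sector. It needs no touching: by its weight it leans on the teeth and drops under each as it passes, so the board rises but cannot sink; near the top a lug tips it away and it stays off; in the last 0.06 rad before flat a cam tips it back on (takes half a second)
- board (a joint): slope of the board in rad: 0 flat on its rest (free edge 125 mm above the table), growing as the free edge rises. Propped, it rests at 0.19 (lowest notch), 0.365, 0.54 or 0.71; each catches once the board has gone about 0.03 rad above it. The pawl trips off at about 0.98; hard stop at 1.117. It starts on the second or third notch
- round_board: round beech cutting board 220 mm across, 16 mm thick, lying beside the stand (bystander); origin: centre of its underside
- loaf: part-cut loaf 130 x 75 x 62 mm on the round board (bystander); origin: centre of its underside
- bread_knife: bread knife 320 mm long with black handle, lying on the table beside the stand (bystander); origin: near its middle, on the table
- jam_jar: lidded glass jar 68 mm across, 85 mm high, beside the stand (bystander); origin: centre of its underside
- mug: white mug 80 mm across, 92 mm high, beside the stand (bystander); origin: centre of its underside
- small_basket: small wicker basket of bread slices, 170 mm across, 60 mm high (bystander); origin: centre of its underside
- tongs: steel serving tongs 190 mm long, beside the stand (bystander); origin: its middle, on the table

How it is judged (in metres and radians):
On the way, in this order (a step that is already met when the one before it is completed fails the run):
1. the board has been raised past its top notch to where the pawl trips off (value of joint board above 0.95 rad), for 0.05 s.
2. the board has been let down flat on its rest (value of joint board below 0.04 rad), for 0.1 s.
At the end, for the whole second after the job is handed in: The board rests still on its lowest notch (slope 0.19 rad, within 0.025 rad), held by the ratchet alone, after having been raised past the top and let down flat (value of joint board between 0.165 and 0.215 rad and velocity of joint board between -0.03 and 0.03 rad/s); the robot touches nothing.
It fails at once if the board falls by itself towards its rest instead of being let down by hand (sinking faster than 0.62 rad/s, between slopes 0.17 and 0.06, with no hand on it) (velocity of joint board below -0.62 rad/s and value of joint board between 0.06 and 0.17 rad and contact force between stand and the fingers below 0.05 N and contact force between stand and the arm below 0.05 N).
It fails at once if something standing around the stand was shifted by more than 40 mm (distance of any of round_board, loaf, bread_knife, jam_jar, mug, small_basket, tongs from where it was at the start of the episode above 0.04 m).
It also fails if it takes over 58 s, if anything falls off the work surface, if the arm or the gripper's body presses on something with over 40 N, if the wrist force passes 120 N, or if a joint passes its speed limit or range.

## Working session

There is one attempt and no reset: what is moved stays moved. The work goes in short steps, each a Python script; the robot and the scene stay as the last script left them, time stands still between calls to the robot, and variables do not carry over. Pictures are saved under pics/ and viewed, at most 10 in all, crops included, and the job is handed in when it is done.

```bash
mkdir -p pics; ls; python3 - <<'E'
from station import *
import cv2
for n in("scene","top"):
    s=snapshot(n);cv2.imwrite(f"pics/{n}0.png",s["img"]);print({k:v for k,v in s.items() if k!="img"})
o=get_obs();print(o["clock"],o["ee_pos"],o["tool_rot"],o["wrist_force"])
E
```

```text
pics
{'vertical_fov': 51.60851697364846, 'cx': 277.60719015506777, 'cy': 213.05021429121683, 'position': array([1.15080745, 0.85453617, 0.80680186]), 'rotation': array([[-0.82800323, -0.33551169,  0.44926892],
       [ 0.56049161, -0.47220313,  0.68034797],
       [-0.01611851,  0.81514177,  0.5790372 ]])}
{'vertical_fov': 45.345411503410794, 'cx': 278.3810859806418, 'cy': 206.56432316287834, 'position': array([0.46853334, 0.02974597, 1.44303417]), 'rotation': array([[ 7.73844570e-04,  9.93376997e-01, -1.14897966e-01],
       [-9.99989790e-01,  2.57169959e-04, -4.51156764e-03],
       [-4.45213921e-03,  1.14900284e-01,  9.93367054e-01]])}
0.1 [0.25948249 0.62269192 0.23050845] [[-9.23078762e-01  3.84610684e-01 -4.71025712e-04]
 [ 3.84610952e-01  9.23077620e-01 -1.45696983e-03]
 [-1.25572869e-04 -1.52605955e-03 -9.99998828e-01]] [0.00742929 0.26994051 0.05344383]
```

View pics/scene0.png

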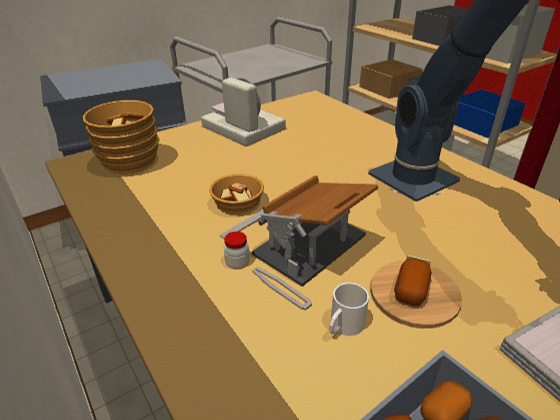

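View pics/top0.png

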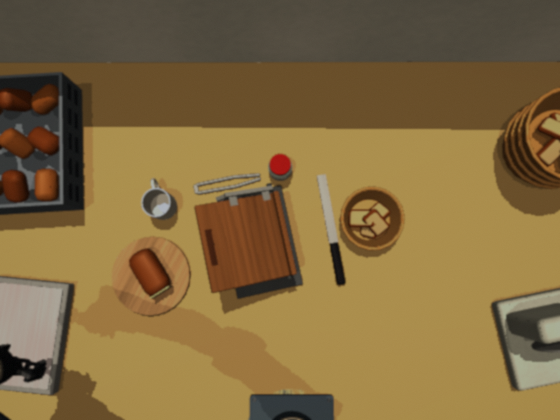

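The top view shows the board with its hinge side at right (cols ~280-300) and its free edge at left (cols 196-212, rows 205-292). In both pictures the pawl is on the side away from the robot. I'll enlarge both.

```bash
python3 - <<'E'
import cv2
a=cv2.imread("pics/top0.png")[170:310,110:310];cv2.imwrite("pics/top0c.png",cv2.resize(a,None,fx=4,fy=4,interpolation=cv2.INTER_CUBIC))
a=cv2.imread("pics/scene0.png")[165:290,215:395];cv2.imwrite("pics/scene0c.png",cv2.resize(a,None,fx=4,fy=4,interpolation=cv2.INTER_CUBIC))
E
```

```text
(no output)
```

View pics/top0c.png

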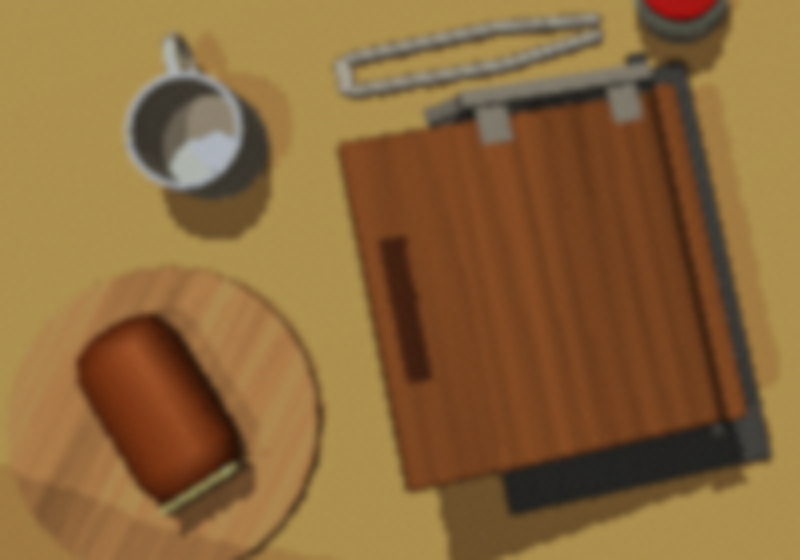

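View pics/scene0c.png

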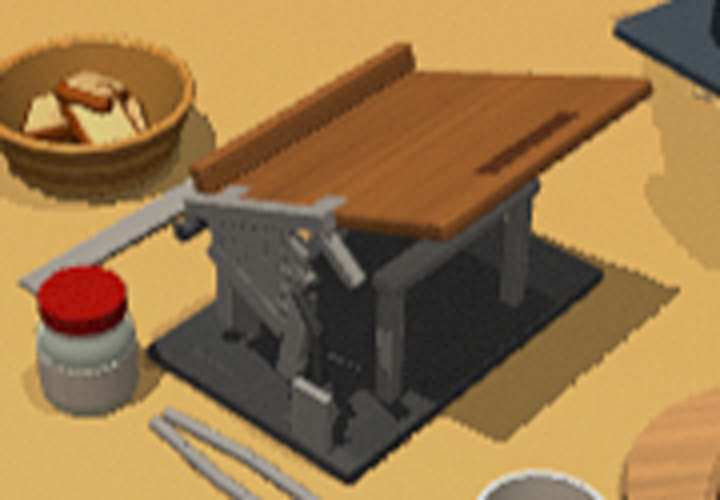

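The top crop shows the free edge corners at full-picture pixels (195,206) and (213,292), and the base corners at (302.5,285), (238,298) and (282,187). In the scene crop, the base corners are at (253,253), (302,284) and (366,233), and the board's lower free-edge corners are at (326,224) and (378,188). I'll fit stand x, y, yaw and slope to these.

```bash
cat > geo.py <<'E'
import numpy as np
from scipy.optimize import least_squares
def proj(s,P):
    c=(np.asarray(P)-s["position"])@s["rotation"]; f=s["img"].shape[0]/2/np.tan(np.radians(s["vertical_fov"]/2))
    return np.array([s["cx"]+f*c[0]/-c[2], s["cy"]-f*c[1]/-c[2]])
def S(p,v):  # stand coords -> world
    x,y,a=p[:3]; c,s=np.cos(a),np.sin(a)
    return np.array([x+c*v[0]-s*v[1], y+s*v[0]+c*v[1], v[2]])
def B(p,r,y,n,sl):  # on board: r from hinge, y along hinge, n above underside
    return S(p,[-(r*np.cos(sl))+n*np.sin(sl), y, .125+r*np.sin(sl)+n*np.cos(sl)])
E
python3 - <<'E'
from geo import *
from station import *
t=snapshot("top");s=snapshot("scene")
obs=[(t,(302.5,285),"s",(.035,-.145,.014)),(t,(238,298),"s",(-.155,-.145,.014)),(t,(282,187),"s",(.035,.145,.014)),
(s,(253,253),"s",(.035,.145,.014)),(s,(302.5,284),"s",(-.155,.145,.014)),(s,(366,232.5),"s",(-.155,-.145,.014)),
(t,(195,206.2),"b",(.21,.11,.0)),(t,(212.5,292.5),"b",(.21,-.11,.0)),
(s,(378,187),"b",(.21,-.11,.010)),(s,(326.2,223.8),"b",(.21,.11,.0))]
def res(p): return np.concatenate([proj(c,S(p,v) if k=="s" else B(p,*v,p[3]))-np.array(u) for c,u,k,v in obs])
r=least_squares(res,[.5,0,-1.4,.45],loss="soft_l1")
p=r.x;print(p,np.degrees(p[2]));print(res(p).reshape(-1,2).round(1))
print("edge",B(p,.21,0,0,p[3]),"stand x,y dirs",S(p,[1,0,0])-S(p,[0,0,0]))
np.save("p.npy",p)
E
```

```text
[ 0.54760557  0.03066375 -1.35954642  0.36814148] -77.89627163703346
[[ 0.8 -0.4]
 [-0.9  0.9]
 [-0.3 -2.2]
 [-2.  -3.4]
 [-0.8 -2. ]
 [ 0.3 -1.4]
 [-0.9 -0.4]
 [-1.3  0.8]
 [ 0.3 -3.3]
 [ 0.   0.6]]
edge [0.50652263 0.2222377  0.20057523] stand x,y dirs [ 0.20968219 -0.97776959  0.        ]
```

Slope fits as 0.368, so the board is on the second notch (0.365), with residuals of a few mm. My plan is to push with shut fingers, pitched down, under the lower corner of the free edge, following that corner's arc with a pitch that stays steeper than the board. First I'll check IK and where the bystanders are.

```bash
cat >> geo.py <<'E'
def pose(p,s,flip=1,L=.028,back=0,gap=0,y=0,s0=.8,k=.3,off=.011):
    """finger top face touching the board's lower free corner at slope s"""
    f=s0+k*s; a=p[2]; e=np.array([np.cos(a),np.sin(a),0]); u=np.array([0,0,1.])
    d=e*np.cos(f)-u*np.sin(f); n=e*np.sin(f)+u*np.cos(f)
    x=flip*n; R=np.column_stack([x,np.cross(d,x),d])
    return B(p,.21,y,0,s)+d*(L-back)-n*(off+gap),R
E
python3 - <<'E'
from geo import *
from station import *
import cv2
p=np.load("p.npy")
for fl in(1,-1):
  for b,g in((0,0),(.12,.02)):
    for s in(-.05,.2,.37,.7,1.05):
        q=inverse_kinematics(*pose(p,s,fl,back=b,gap=g)); print(fl,b,s,None if q is None else np.round(q,0))
t=snapshot("top")
def gp(u,z):
    f=210/np.tan(np.radians(t["vertical_fov"]/2)); d=t["rotation"]@np.array([(u[0]-t["cx"])/f,-(u[1]-t["cy"])/f,-1]); c=t["position"]
    return c+d*(z-c[2])/d[2]
for n,u,z in(("loaf",(149,272),.078),("mug",(157,202),.092),("jar",(280,164),.085)):
    w=gp(u,z)-S(p,[0,0,0]); a=p[2]; print(n,gp(u,z),"stand r,y",-(w[0]*np.cos(a)+w[1]*np.sin(a)),-w[0]*np.sin(a)+w[1]*np.cos(a))
E
```

```text
1 0 -0.05 [-38.  48. -21.  98.  46.  80. 108.]
1 0 0.2 [-35.  42. -23.  98.  43.  81. 113.]
1 0 0.37 [-33.  38. -23.  98.  41.  80. 117.]
1 0 0.7 [-27.  31. -24.  98.  38.  79. 126.]
1 0 1.05 [-20.  25. -23.  97.  33.  76. 138.]
1 0.12 -0.05 [-43.  48. -25.  85.  42.  94. 111.]
1 0.12 0.2 [-41.  42. -26.  85.  39.  94. 116.]
1 0.12 0.37 [-39.  38. -26.  85.  38.  95. 119.]
1 0.12 0.7 [-33.  30. -26.  84.  34.  94. 128.]
1 0.12 1.05 [-25.  23. -25.  84.  30.  92. 139.]
-1 0 -0.05 [-68.  52.  31.  99.  16.  59. -42.]
-1 0 0.2 [-67.  45.  31.  99.  16.  62. -38.]
-1 0 0.37 [-66.  41.  31.  99.  15.  63. -35.]
-1 0 0.7 [-62.  33.  32.  99.  15.  65. -28.]
-1 0 1.05 [-56.  26.  32.  99.  13.  65. -20.]
-1 0.12 -0.05 [-72.  50.  29.  87.  14.  76. -42.]
-1 0.12 0.2 [-71.  43.  29.  86.  14.  78. -38.]
-1 0.12 0.37 [-70.  39.  30.  86.  14.  80. -35.]
-1 0.12 0.7 [-66.  31.  30.  86.  14.  82. -30.]
-1 0.12 1.05 [-61.  24.  31.  85.  13.  83. -22.]
loaf [0.44873345 0.38463432 0.078     ] stand r,y 0.3668333831152821 -0.022452826773530526
mug [0.63717357 0.36499746 0.092     ] stand r,y 0.3081205194320778 0.1576806926625617
jar [0.74329025 0.03155856 0.085     ] stand r,y -0.04015667152527306 0.1915221553506981
```

Both flips are reachable; flip -1 stays nearer the present joints and clears the loaf by about 40 mm. Next: approach, touch, then raise.

```bash
sed -i 's/flip=1,/flip=-1,/; s/s0=.8,/s0=.85,/' geo.py; python3 - <<'E'
from geo import *
from station import *
import cv2
p=np.load("p.npy")
grab(20)
P,R=pose(p,.365,back=.12,gap=.02); reach(P,R)
P,R=pose(p,.365,gap=.02); line_to(P,.1,contact_N=5)
f0=np.array(get_obs()["wrist_force"])
P,R=pose(p,.365,gap=-.01); hit=line_to(P,.02,contact_N=1.5)
o=get_obs(); print(o["clock"],hit,f0,o["wrist_force"])
P0,_=pose(p,.365); print("contact pos - expected",o["ee_pos"]-P0)
cv2.imwrite("pics/s1.png",snapshot("scene")["img"])
E
```

```text
4.7917 True [0.31169262 0.09896284 0.63520486] [ 0.23916116  1.3426413  -0.42619538]
contact pos - expected [-7.51158012e-05  1.61042892e-04 -9.63689499e-05]
```

View pics/s1.png

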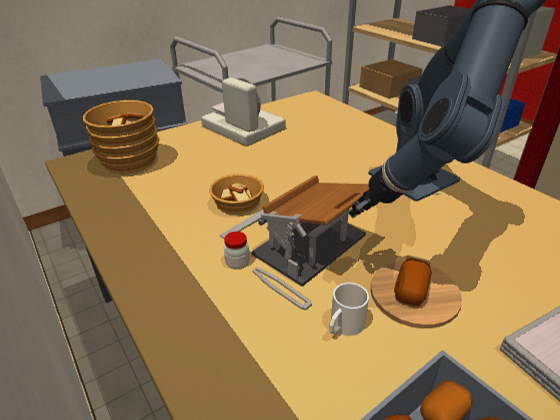

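The picture shows the fingers under the free edge at about (360,207). Contact came within 0.2 mm of the prediction, so the fit is good. Raising past the top now.

```bash
cat >> geo.py <<'E'
def sweep(p,ss,rate=.05,**k):
    from station import line_to,get_obs
    for s in ss:
        P,R=pose(p,s,**k); line_to(P,rate,orientation=R); o=get_obs()
        print(round(float(o["clock"]),2),round(float(s),3),np.round(o["wrist_force"],1),flush=True)
        if np.linalg.norm(o["wrist_force"])>25: print("STOP force"); break
E
python3 - <<'E'
from geo import *
from station import *
import cv2
p=np.load("p.npy")
sweep(p,np.arange(.44,1.05,.075)); sweep(p,[1.045]); sleep(.4)
cv2.imwrite("pics/s2.png",cv2.resize(snapshot("scene")["img"][120:300,200:440],None,fx=3,fy=3))
E
```

```text
5.31 0.44 [-1.6  1.7 -1.8]
5.77 0.515 [-1.3  2.5  0.2]
6.22 0.59 [-0.1  2.4 -0.5]
6.68 0.665 [ 0.1  2.4 -1.3]
7.14 0.74 [-0.2  0.9  0.1]
7.6 0.815 [-0.5  0.1 -0.4]
8.05 0.89 [ 0.9  1.1 -0.9]
8.5 0.965 [-0.2  1.  -0.1]
8.95 1.04 [ 0.5  1.1 -1.1]
9.2 1.045 [-0.1  0.4 -1.1]
```

View pics/s2.png

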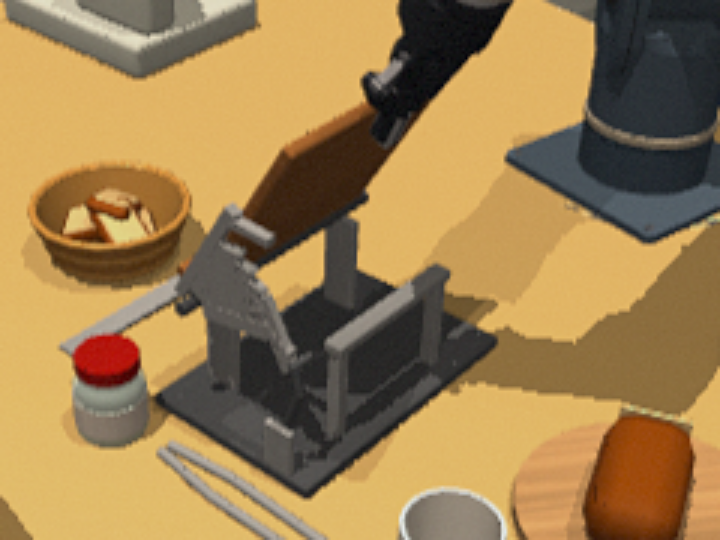

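The board is steep (edge at crop ~(395,120)) and the pawl has tipped away from the teeth, lying low at (300,400). Letting it down by hand.

```bash
python3 - <<'E'
from geo import *
from station import *
import cv2
p=np.load("p.npy")
sweep(p,[.97,.89,.81,.73,.65,.57,.49,.41,.33,.25,.17,.1,.05,.0,-.05],rate=.04); sleep(1.2)
cv2.imwrite("pics/s3.png",cv2.resize(snapshot("scene")["img"][120:300,200:440],None,fx=3,fy=3))
E
```

```text
10.18 0.97 [-0.7  1.2  0.4]
10.73 0.89 [ 0.2  2.5 -1.1]
11.29 0.81 [-1.3  2.1 -0.5]
11.85 0.73 [-1.4  2.5 -1. ]
12.41 0.65 [-0.5  2.5 -0.7]
12.97 0.57 [-0.7  2.3 -0.1]
13.53 0.49 [-1.8  2.5 -2.1]
14.08 0.41 [-0.9  2.8 -1.7]
14.64 0.33 [-0.4  2.6 -2.3]
15.2 0.25 [-1.8  2.7 -1.5]
15.76 0.17 [-0.3  1.9 -2.8]
16.27 0.1 [-0.4  2.5 -2.5]
16.68 0.05 [-0.7  2.8 -2.5]
17.08 0.0 [-0.4  0.2 -2.5]
17.49 -0.05 [-0.  -0.1 -0.9]
```

View pics/s3.png

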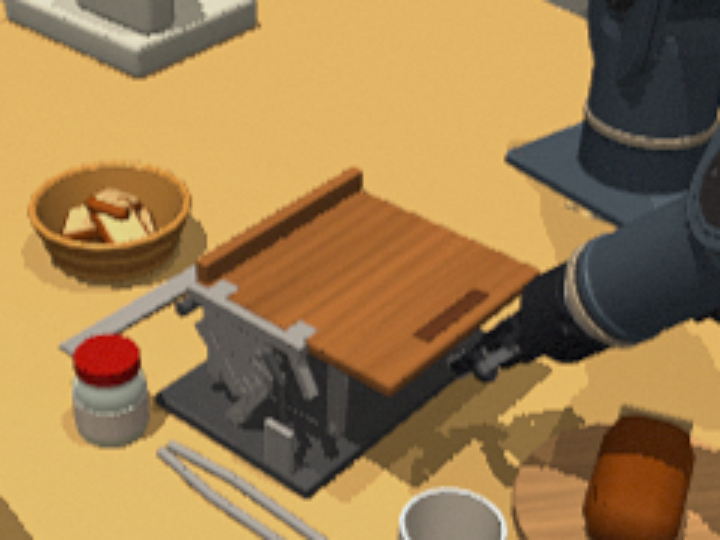

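The board lies flat on its rest bar (near corner at crop (390,390)), the pawl is leaning back on the sector, and the fingers are free beneath. Now I'll raise it to 0.265, lower onto the first notch, and back away.

```bash
python3 - <<'E'
from geo import *
from station import *
import cv2
p=np.load("p.npy")
sweep(p,[0,.08,.16,.22,.265],rate=.04); sleep(.5)
sweep(p,[.22,.19,.16,.13,.09],rate=.03); sleep(.3)
sweep(p,[.09],gap=.01); sweep(p,[.09],gap=.01,back=.13,rate=.1); sleep(.3)
s=snapshot("scene")
cv2.imwrite("pics/s4.png",cv2.resize(s["img"][120:300,200:440],None,fx=3,fy=3))
for sl in(0,.19,.365): print(sl,[((proj(s,B(p,.21,y,0,sl))-[200,120])*3).round() for y in(.11,-.11)])
E
```

```text
19.15 0.0 [ 0.1  1.1 -2.2]
19.72 0.08 [-2.5  3.5 -2.7]
20.28 0.16 [-2.6  5.2 -0.5]
20.74 0.22 [-2.6  4.6 -0.8]
21.12 0.265 [-2.5  5.1 -1.1]
22.08 0.22 [ 0.8  2.1 -3.1]
22.44 0.19 [-0.6  0.8 -1.7]
22.8 0.16 [0.2 0.2 0.1]
23.16 0.13 [1.  0.1 0.5]
23.58 0.09 [ 0.4 -0.  -0.4]
24.23 0.09 [-1.4 -0.7 -0.1]
25.68 0.09 [0.3 0.8 0.4]
0 [array([388., 396.]), array([540., 279.])]
0.19 [array([387., 355.]), array([542., 240.])]
0.365 [array([379., 314.]), array([537., 202.])]
```

View pics/s4.png

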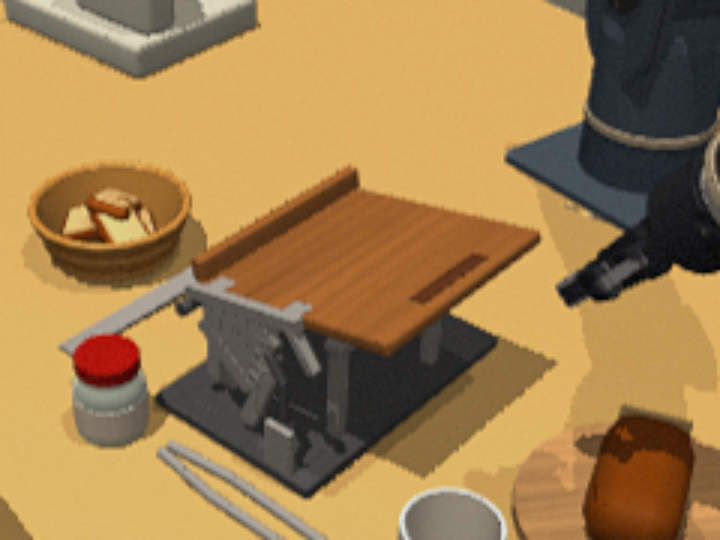

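The board's lower corners are at crop (387,351) and (540,240), which matches 0.19. The hand is clear and the things around the stand haven't moved.

```bash
python3 -c "
from station import *
print(job_done())"
```

```text
the job is handed in; nothing more can be done
None
```

I raised the board past the top so the pawl tripped off, let it down flat by hand, and left it propped on the lowest notch (about 0.19 rad by the camera). The robot is clear, nothing around the stand visibly moved, and the job is handed in; no verdict came back.

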